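# Third hand: press a vial rack against the sprung stop of a screwing jig

### The arm

A 6-joint arm with a two-finger parallel gripper is mounted at the origin on a cart in front of the work surface, level with it; the furniture and walls round the work are solid. World frame = base frame: x ahead of the robot, y to its left, z up, the work surface at z = 0. Lengths are in mm, angles in rad, forces in N, time in s.
With the tool pointing down it reaches from about 275 to 725 mm from the base axis. Payload 5.6 kg.
Tool frame: the origin (TCP) lies midway between the tips of the shut fingers; the grasp point (between the pads) lies 19 mm behind it; z points along the fingers, y is the line along which they close (so a half turn about z gives the same grasp; the last joint's range is limited). The gripper opens to 85 mm and grips with 20 to 120 N. Pads are 22 mm wide; open, the fingers measure 114 mm over their backs; the gripper's body (76 mm by 85 mm) begins 54 mm behind the grasp point. The pads swing forward as they close: fully open they stand 13 mm farther back than shut.
Start: joints at [1.58, 0.255, 0.108, 0, -1.424, -0.285], TCP at [149.747, 529.215, 231.283] pointing down, gripper open.
Joint ranges: [-2.95, 2.95], [-1.21, 1.97], [-1.09, 1.5], [-2.87, 1.71], [-2.94, -0.07], [-3.05, 3.05]. Speed limits (rad/s): [2.57, 2.57, 3.14, 3.14, 3.14, 3.14].

### API

Orientations are given as a rotation vector (axis times angle).
In Python, from station import ctrl, eyes, nets gives the robot as it stands. The module is installed in compiled form; this text tells all that it offers.
- The arm moves only by the tool step_arm, never from a script. Its argument "motion" is a list of rows, each an object with "dr": the turn, a rotation vector about the tool's x, y, z in rad, a list of three; "xyz": the shift along the tool's x, y, z in mm, a list of three; "gripper": the closure, from 0 (fully open) to 1 (shut). In form: [{"dr": [wx, wy, wz], "xyz": [x, y, z], "gripper": gripper}, ...]. A call has 1 to 12 rows; each row is the pose to reach, as a shift and turn from the pose commanded when the call began, along the tool's axes at that moment; what a row does not reach only later rows make up. A row lasts 1/10 s, in which the tool goes at most 50 mm and 8.59 degrees, less where a joint would pass 70% of its speed; a pose out of reach is approached as far as the arm can. A call with a gripper value outside its range is refused whole. The fingers move at their own pace and stop on an object; the grip force is fixed at half the most. Time passes only in rows, so rows that repeat a pose let the fingers close. It gives the time, the measured TCP pose, the force, the opening and the grip force at its end, in the units of the state.
- ctrl.observe(): the state, without advancing time (a new reading comes with each control period).
- eyes.grab_frame(name): name is "scene" or "top" or "wrist"; returns the picture (400x640x3 uint8, blue, green, red); there is no depth.
- eyes.camera_model(name): a dict with "fx", "fy", "cx", "cy" (pixels), "distortion" ([k1, k2, p1, p2, k3] as OpenCV has them; the pictures are not rectified), "rvec" (rotation vector, rad) and "tvec" (3), from world to camera coordinates, as OpenCV has them. Camera axes: x right, y down, z forward; pixel columns grow to the right and rows downward; lengths in mm; the calibration is good to about 2 mm. A picture is of the moment at which its call begins: read the wrist's pose just before it. camera_model takes no time and is no camera call; for the wrist camera it gives the pose at the moment of the call.
- ctrl.close_job(): hands the job in; it is judged then, once.
Trained networks look in the newest picture that a camera, given by its name, has taken for a name from the list of things; names that differ only in an ending like _2 or _b are one class to them, and where a whole thing is asked for, a point or a joint stands for the part that bears it (a point fixed in the world has none). Each returns a list of dicts, best first, with "p" (0 to 1); they miss things now and then, are a little off and sometimes report something else, mostly with a low value. They report only what shows in the picture. A call takes as long as a camera call. They do not tell look-alikes from the thing itself.
- nets.silhouettes(query, camera): "pixels" (400x640 bool, what is visible of it) and "point" ([column, row] in pixels, amid what is visible of it).
- nets.landmark_of(query, camera): "point" ([column, row] in pixels: a listed point, or the origin of a listed thing).
The state is a dict: "clock": time; "joint_pos": joint angles; "qd": joint speeds; "tau": joint torques, N m; "tool_pos": TCP position; "orientation": TCP orientation; "force": force on the tool from outside, world axes, zero at the start; "ft_torque": the same for the moment, N m; "finger_gap": finger opening in mm; "gripper_force": force on a finger pad.
Only numpy, scipy, OpenCV 4.12 (cv2) and the standard library are available. Lean on these libraries where they do the work, as an engineer would, in place of code of your own. Each camera call takes 0.05 s, during which the arm holds its last target. There are 200 camera calls.

### The job

Be my third hand while I screw the wooden vial rack down: pick the rack up, set it flat on the aluminium jig plate lengthwise between the four dowel pins, short of the blue sprung stop, then slide it gently end-on against the stop until the pointer is in the green and keep it there steadily for a good three seconds, never running into the red. Finish while still holding it pressed like that: do not let go. Push the stop only through the rack, and leave the slide carton, petri dish and dropper bottle where they are.

Things in the scene. Friction and masses are not known exactly. Their poses are not given: they have to be found in the camera images.
- rack_centre (a point): Centre (half-way up) of the loose brown wooden vial rack: 49 mm wide (its x), 170 long (its y), 42 high (z), about 0.2 kg, both ends alike. It lies on the worktop left or right of the jig, long side roughly pointing away from the robot. Grip it across the 49 mm at the middle of its length, where its sides are firm.
- rack_seat (a point): Point on the top face of the jig's bare aluminium plate, 22 mm above the worktop; z up, x along the plate towards the stop, y across it. With the rack lying along x and its centre straight above this point, its end just touches the stop (when out). Four steel dowel pins, 10 mm thick, 12 high, stand at x = +-60, y = +-33.5 mm: the lane between is 57 mm wide, and fingers have room between the pins.
- stop_face (a point): Centre of the front face of the blue sprung stop plate, 66 mm wide, reaching from 2 to 38 mm above the jig plate; this point is 20 mm above the jig plate, 85 mm in x ahead of rack_seat while the stop is out, and moves along with the stop. Axes as for rack_seat.
- stop (a joint): How far the stop is pushed in along the jig's x, in m: 0 out, 0.026 at its end. Its spring takes 1.8 N to start, then 0.6 N more per mm (6.6 N at 0.008, 11.4 N at 0.016). A black cross-bar pointer moves with it over the scale on top of the grey housing: white below 0.008, green from 0.008 to 0.016, red above.
- jig: The fixed jig; origin on the worktop 22 mm straight under rack_seat, same axes. Its plate, 300 x 110 x 22 mm, reaches from x = -115 to +185 mm; behind the stop a grey spring housing, 34 mm high above the plate, fills x = 122 to 178 mm.
- rack: The vial rack as a body; origin at the centre of its underside, axes as for rack_centre.
- slide_carton: Bystander: loose white and blue card box with lid, 88 x 112 x 34 mm, on the other side of the jig from the rack; origin at the centre of its underside.
- petri_dish: Bystander: loose petri dish, 64 mm across, 14 mm high, to the left beyond the work; origin at the centre of its underside.
- dropper_bottle: Bystander: loose little bottle with black dropper top, 30 x 30 x 80 mm, to the right beyond the work; origin at the centre of its underside.
Not all that is in view belongs to the job. Leave any pink or purple look-alike of the rack alone.

How it is judged:
By the outcome, as a careful person would: the job done as asked, in the order asked, and still so for the second after the job is handed in, while the arm keeps its last pose, push and grip.
It also fails if it takes over 48 s, if anything falls off the work surface, if the arm or the gripper's body presses on something with over 40 N, if the wrist force passes 120 N, or if a joint passes its speed limit or range.

## Working session

There is one attempt and no reset: what is moved stays moved. The work goes in short steps, Python scripts to look and compute and a tool call to move; the robot and the scene stay as the last step left them, time stands still between calls to the robot, and variables do not carry over. Pictures are saved under pics/ and viewed, at most 10 in all, crops included, and the job is handed in when it is done.

Besides the shell and the picture viewer there is one more tool, called after "Request:" in YAML: its name, and indented under it one key for each argument. step_arm: Moves the arm, as the interface text tells. Its arguments: {"type":"object","properties":{"motion":{"type":"array"}},"required":["motion"]}

```bash
mkdir -p pics
cat > h.py <<'E'
import numpy as np, cv2
from scipy.spatial.transform import Rotation as R
from station import ctrl, eyes, nets
def ray(m,uv):
    K=np.array([[m['fx'],0,m['cx']],[0,m['fy'],m['cy']],[0,0,1]]);d=np.array(m['distortion'])
    p=cv2.undistortPoints(np.array([[uv]],float),K,d)[0,0]
    Rm=cv2.Rodrigues(np.array(m['rvec'],float))[0];t=np.array(m['tvec'],float).ravel()
    return -Rm.T@t, Rm.T@np.array([p[0],p[1],1])
def at_z(m,uv,z):
    o,d=ray(m,uv); return o+d*(z-o[2])/d[2]
def proj(m,P):
    K=np.array([[m['fx'],0,m['cx']],[0,m['fy'],m['cy']],[0,0,1]])
    return cv2.projectPoints(np.array(P,float).reshape(-1,1,3),np.array(m['rvec'],float),np.array(m['tvec'],float),K,np.array(m['distortion'],float))[0].reshape(-1,2)
E
python3 - <<'E'
from h import *
for c in ['top','scene']:
    f=eyes.grab_frame(c); cv2.imwrite(f'pics/{c}0.png',f); m=eyes.camera_model(c)
    for q,z in [('rack_centre',21),('rack_seat',22),('stop_face',42),('jig',0),('rack',0),('slide_carton',0)]:
        for r in nets.landmark_of(q,c): print(c,q,round(r['p'],2),np.round(r['point']),np.round(at_z(m,r['point'],z)))
print(ctrl.observe())
E
```

```text
top rack_centre 0.87 [266. 228.] [467. 250.  21.]
top rack_centre 0.8 [393. 271.] [ 318. -177.   21.]
top rack_centre 0.76 [191. 266.] [339. 505.  21.]
top rack_centre 0.33 [412. 156.] [ 711. -250.   21.]
top rack_seat 0.67 [331. 217.] [502.  29.  22.]
top stop_face 0.58 [330. 188.] [597.  32.  42.]
top jig 0.58 [330. 221.] [490.  34.   0.]
top rack 0.73 [267. 226.] [473. 248.   0.]
top rack 0.59 [196. 267.] [334. 495.   0.]
top rack 0.55 [392. 269.] [ 322. -176.    0.]
top rack 0.33 [248. 150.] [741. 317.   0.]
top slide_carton 0.66 [414. 209.] [ 528. -258.    0.]
scene rack_centre 0.74 [202. 192.] [334. 506.  21.]
scene rack_centre 0.65 [278. 200.] [468. 246.  21.]
scene rack_centre 0.56 [348. 270.] [ 310. -190.   21.]
scene rack_seat 0.65 [327. 214.] [499.  48.  22.]
scene stop_face 0.74 [346. 203.] [574.  24.  42.]
scene jig 0.62 [331. 221.] [500.  33.   0.]
scene rack 0.95 [204. 198.] [330. 494.   0.]
scene rack 0.9 [280. 204.] [474. 245.   0.]
scene rack 0.73 [348. 274.] [ 317. -185.    0.]
scene slide_carton 0.91 [409. 248.] [ 534. -249.    0.]
scene slide_carton 0.16 [330. 215.] [528.  60.   0.]
{'clock': 0.7, 'joint_pos': array([ 1.57959932e+00,  2.55108964e-01,  1.08184376e-01, -3.59325322e-06,
       -1.42389661e+00, -2.84612538e-01]), 'qd': array([-7.28401197e-05, -1.39814040e-03,  6.32709037e-04,  5.67503400e-04,
        1.82185442e-04,  1.52651644e-03]), 'tau': array([-3.11399353e-04, -3.86286664e+01,  2.38028473e+01,  5.36706984e+00,
       -5.77075371e-04,  8.44401200e-06]), 'tool_pos': array([149.74593914, 529.21047301, 231.27167655]), 'orientation': array([ 3.11174199e+00, -4.31866081e-01,  1.88186844e-07]), 'force': array([-0.60079583,  0.1391303 , -1.296748  ]), 'ft_torque': array([0.01417248, 0.01494703, 0.0535396 ]), 'gripper_force': 0.0, 'finger_gap': 85.67721973256397}
```

View pics/top0.png

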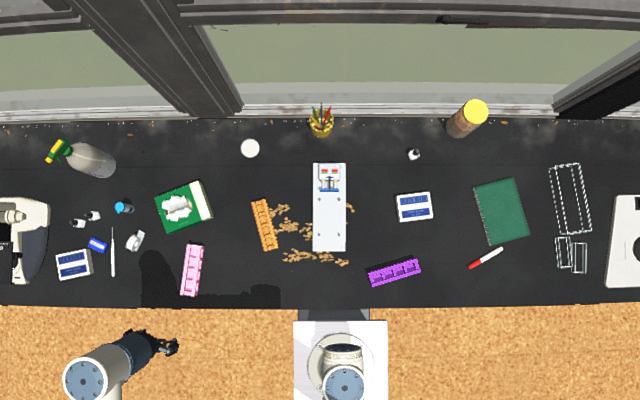

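View pics/scene0.png

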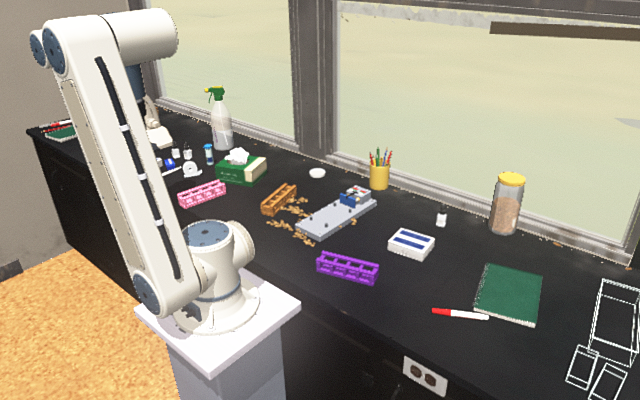

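The top view shows three rack-shaped things: brown at (266,226), pink at (191,269) and purple at (393,271). The brown one next to the jig (330,207) fits the description, since it is wood-coloured, and the pink and purple ones are the look-alikes. I'll confirm this in a crop.

Run:
```python
from h import *
f=cv2.imread('pics/top0.png'); cv2.imwrite('pics/crop1.png',cv2.resize(f[150:290,180:360],None,fx=4,fy=4,interpolation=cv2.INTER_CUBIC)[:600])
eyes.grab_frame('top'); m=eyes.camera_model('top')
for q,z in [('rack',42),('jig',22)]:
    for r in nets.silhouettes(q,'top'):
        c=cv2.findContours(r['pixels'].astype(np.uint8),0,2)[0]; c=max(c,key=cv2.contourArea)
        P=np.array([at_z(m,p[0],z)[:2] for p in c],np.float32)
        print(q,round(r['p'],2),np.round(r['point']),[np.round(x,1) for x in cv2.minAreaRect(P)], np.round(cv2.boxPoints(cv2.minAreaRect(P))).tolist())
print(R.from_rotvec(ctrl.observe()['orientation']).as_matrix().round(3))
```

```text
rack 0.94 [268. 228.] [array([477.8, 249.8]), array([169.7,  51.7]), np.float64(14.2)] [[389.0, 254.0], [402.0, 204.0], [566.0, 246.0], [554.0, 296.0]]
rack 0.75 [394. 274.] [array([ 317.7, -176.2]), array([ 51.7, 173.3]), np.float64(16.0)] [[269.0, -100.0], [317.0, -267.0], [366.0, -252.0], [319.0, -86.0]]
rack 0.58 [191. 270.] [array([326.6, 496.8]), array([ 62.5, 174.3]), np.float64(82.7)] [[236.0, 477.0], [409.0, 455.0], [417.0, 517.0], [244.0, 539.0]]
[[ 0.962 -0.272  0.   ]
 [-0.272 -0.962  0.   ]
 [-0.    -0.    -1.   ]]
```

View pics/crop1.png

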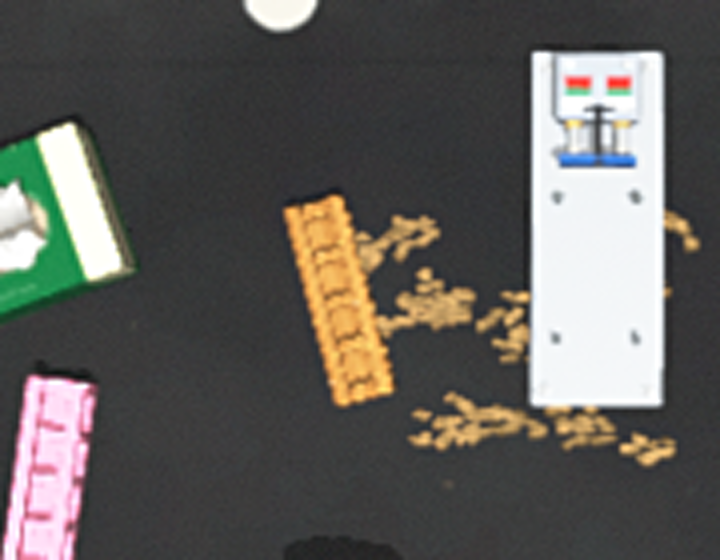

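The crop confirms it: the brown wooden rack is at crop (340,300), the jig at (598,230), and the stop faces the robot. The pink look-alike is at bottom left. Next I'll move above the brown rack.

Request:
step_arm:
  motion:
    - {"dr": [0,0,-0.1],"xyz": [35,16,0],"gripper": 0}
    - {"dr": [0,0,-0.2],"xyz": [75,35,0],"gripper": 0}
    - {"dr": [0,0,-0.3],"xyz": [115,54,0],"gripper": 0}
    - {"dr": [0,0,-0.4],"xyz": [155,73,0],"gripper": 0}
    - {"dr": [0,0,-0.5],"xyz": [195,92,0],"gripper": 0}
    - {"dr": [0,0,-0.525],"xyz": [235,111,0],"gripper": 0}
    - {"dr": [0,0,-0.525],"xyz": [275,130,0],"gripper": 0}
    - {"dr": [0,0,-0.525],"xyz": [315,149,0],"gripper": 0}
    - {"dr": [0,0,-0.525],"xyz": [355,168,0],"gripper": 0}
    - {"dr": [0,0,-0.525],"xyz": [384,182,0],"gripper": 0}
    - {"dr": [0,0,-0.525],"xyz": [384,182,0],"gripper": 0}
    - {"dr": [0,0,-0.525],"xyz": [384,182,0],"gripper": 0}

```text
clock: 2.05
tool_pos: [469.9, 249.0, 231.0]
orientation: [3.118, 0.388, -0.001]
force: [-0.5, 0.8, 0.1]
finger_gap: 85.2
gripper_force: 0.0
```

```bash
cat > look.py <<'E'
from h import *
import sys
s=ctrl.observe(); print(s['clock'],s['tool_pos'].round(1),R.from_rotvec(s['orientation']).as_matrix().round(3).tolist(),s['force'].round(1),s['finger_gap'])
m=eyes.camera_model('wrist'); f=eyes.grab_frame('wrist'); cv2.imwrite(f'pics/{sys.argv[1]}.png',f)
for q,z in [('rack',42),('jig',22)]:
    for r in nets.silhouettes(q,'wrist'):
        c=cv2.findContours(r['pixels'].astype(np.uint8),0,2)[0]; c=max(c,key=cv2.contourArea)
        P=np.array([at_z(m,p[0],z)[:2] for p in c],np.float32); b=cv2.minAreaRect(P)
        print(q,round(r['p'],2),np.round(r['point']),np.round(b[0],1),np.round(b[1],1),round(b[2],1))
for q,z in [('rack_centre',21),('rack_seat',22),('stop_face',42)]:
    for r in nets.landmark_of(q,'wrist'): print(q,round(r['p'],2),np.round(r['point']),np.round(at_z(m,r['point'],z),1))
E
python3 look.py w1
```

```text
2.05 [469.9 249.  231. ] [[0.97, 0.245, -0.0], [0.245, -0.97, -0.0], [-0.0, 0.0, -1.0]] [-0.5  0.8  0.1] 85.16297390676512
rack 0.72 [586.  95.] [613.8  35.7] [58.2 89.5] 6.0
rack 0.71 [630. 344.] [ 359.2 -155.9] [50.7 21.7] 61.0
rack 0.65 [ 70. 228.] [336.9 488.4] [ 68.2 185.2] 82.2
jig 0.64 [534. 128.] [542.7  37.5] [127.2 304.5] 89.2
rack_centre 0.86 [318. 161.] [478.6 251.6  21. ]
rack_centre 0.86 [ 73. 239.] [325.7 496.   21. ]
rack_seat 0.85 [518. 190.] [501.   34.9  22. ]
stop_face 0.9 [569. 108.] [589.  35.  42.]
stop_face 0.64 [317. 157.] [486.3 254.4  42. ]
stop_face 0.16 [507. 181.] [509.4  62.6  42. ]
```

View pics/w1.png

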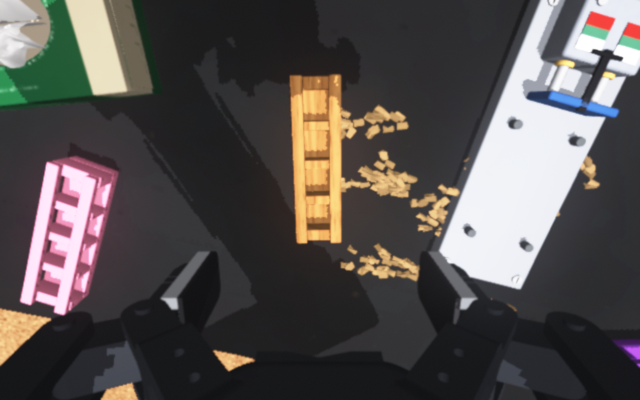

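The wrist view shows the brown rack at (317,160), the jig pins near (516,122), (577,140), (470,229) and (527,243), and the stop at (572,104). I'll fit the rack box to its colour mask and the jig to its pins.

```bash
cat > fit.py <<'E'
from h import *
from scipy.optimize import minimize
f=cv2.imread('pics/w1.png'); m=eyes.camera_model('wrist')
hsv=cv2.cvtColor(f,cv2.COLOR_BGR2HSV)
k=(cv2.inRange(hsv,(8,110,60),(24,255,255))).copy(); k[:, :270]=0; k[:,365:]=0; k[:50]=0;k[260:]=0
k=cv2.morphologyEx(k,cv2.MORPH_CLOSE,np.ones((9,9))); k=cv2.morphologyEx(k,cv2.MORPH_OPEN,np.ones((9,9)))
n,l,st,_=cv2.connectedComponentsWithStats(k); i=1+np.argmax(st[1:,4]); k=l==i; print(st[i])
B=np.array([[x,y,z] for x in(-85,85) for y in(-24.5,24.5) for z in(0,42)],float)
def cost(v):
    P=R.from_euler('z',v[2],degrees=True).apply(B)+[v[0],v[1],0]
    h=cv2.convexHull(proj(m,P).astype(np.float32)); im=np.zeros(k.shape,np.uint8)
    cv2.fillConvexPoly(im,np.round(h*16).astype(np.int32),1,shift=4); im=im>0
    return 1-(im&k).sum()/(im|k).sum()
r=minimize(cost,[472,249,14.3],method='Nelder-Mead',options=dict(initial_simplex=[[472,249,14.3],[482,249,14.3],[472,258,14.3],[472,249,18]],xatol=.05,fatol=1e-5)); print(r.x.round(2),r.fun)
g=cv2.cvtColor(f,cv2.COLOR_BGR2GRAY)
for p in [(516,122),(577,140),(470,229),(527,243)]:
    print('pin top',at_z(m,p,34).round(1))
v=f.copy(); P=R.from_euler('z',r.x[2],degrees=True).apply(B)+[r.x[0],r.x[1],0]
for p in proj(m,P): cv2.circle(v,tuple(int(a) for a in p),2,(255,0,255),-1)
cv2.imwrite('pics/f1.png',np.hstack([cv2.resize(v[60:260,260:380],None,fx=3,fy=3),cv2.resize(f[0:300,440:640],None,fx=2,fy=2)]))
E
python3 fit.py
```

```text
[ 289   74   76  170 8900]
[477.75 253.6   15.5 ] 0.07797809976772485
pin top [565.8  74.2  34. ]
pin top [564.2   9.   34. ]
pin top [449.1  76.   34. ]
pin top [449.1  10.5  34. ]
```

View pics/f1.png

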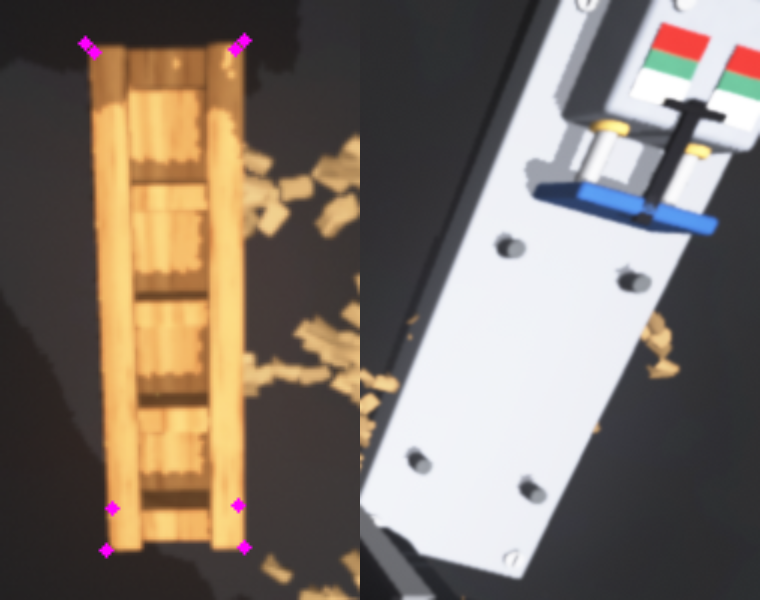

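Run:
```python
from h import *
m=eyes.camera_model('wrist')
Q=np.array([at_z(m,p,42) for p in [(290.7,76),(341,75),(296.7,243.3),(341.7,243.3)]]); print(Q.round(1),Q.mean(0))
d=(Q[0]+Q[1]-Q[2]-Q[3])/2; print('len',np.linalg.norm(d),np.degrees(np.arctan2(d[1],d[0])))
for a,b in [(0,2),(1,3)]: e=Q[a]-Q[b];print(np.degrees(np.arctan2(e[1],e[0])))
P=np.array([at_z(m,p,34) for p in [(517,123),(579,140.5),(472,231.5),(530,245.5)]]); print(P.round(1),P.mean(0))
d=(P[0]+P[1]-P[2]-P[3])/2; print(np.linalg.norm(d),np.degrees(np.arctan2(d[1],d[0])))
```

```text
[[552.5 297.7  42. ]
 [565.  252.7  42. ]
 [389.9 253.5  42. ]
 [401.8 206.9  42. ]] [477.29300988 252.71653129  42.        ]
len 168.99068382400384 15.452895235648828
15.213335347210892
15.691166288830082
[[565.1  72.8  34. ]
 [564.2   6.8  34. ]
 [446.9  72.9  34. ]
 [447.2   6.1  34. ]] [505.86307432  39.66358244  34.        ]
117.6111701713698 0.16962265572080895
```

Request:
step_arm:
  motion:
    - {"dr": [0,0,-0.022],"xyz": [8,-2,45],"gripper": 0}
    - {"dr": [0,0,-0.022],"xyz": [8,-2,90],"gripper": 0}
    - {"dr": [0,0,-0.022],"xyz": [8,-2,130],"gripper": 0}
    - {"dr": [0,0,-0.022],"xyz": [8,-2,165],"gripper": 0}
    - {"dr": [0,0,-0.022],"xyz": [8,-2,195],"gripper": 0}
    - {"dr": [0,0,-0.022],"xyz": [8,-2,215],"gripper": 0}
    - {"dr": [0,0,-0.022],"xyz": [8,-2,227],"gripper": 0}
    - {"dr": [0,0,-0.022],"xyz": [8,-2,227],"gripper": 0}
    - {"dr": [0,0,-0.022],"xyz": [8,-2,227],"gripper": 0}

```text
clock: 3.25
tool_pos: [477.4, 254.1, 5.2]
orientation: [-3.112, -0.426, -0.002]
force: [0.7, -0.4, 0.9]
finger_gap: 85.4
gripper_force: 0.0
```

Request:
step_arm:
  motion:
    - {"dr": [0,0,0],"xyz": [0,0,0],"gripper": 1}
    - {"dr": [0,0,0],"xyz": [0,0,0],"gripper": 1}
    - {"dr": [0,0,0],"xyz": [0,0,0],"gripper": 1}
    - {"dr": [0,0,0],"xyz": [0,0,0],"gripper": 1}
    - {"dr": [0,0,0],"xyz": [0,0,0],"gripper": 1}
    - {"dr": [0,0,0],"xyz": [0,0,0],"gripper": 1}
    - {"dr": [0,0,0],"xyz": [0,0,0],"gripper": 1}
    - {"dr": [0,0,0],"xyz": [0,0,0],"gripper": 1}

```text
clock: 4.05
tool_pos: [477.7, 253.9, 5.6]
orientation: [-3.112, -0.425, -0.003]
force: [-0.4, -0.8, 5.2]
finger_gap: 47.8
gripper_force: 62.2
```

Request:
step_arm:
  motion:
    - {"dr": [0,0,0],"xyz": [0,0,-15],"gripper": 1}
    - {"dr": [0,0,0],"xyz": [0,0,-45],"gripper": 1}
    - {"dr": [0,0,0],"xyz": [0,0,-80],"gripper": 1}
    - {"dr": [0,0,0.05],"xyz": [-7,30,-95],"gripper": 1}
    - {"dr": [0,0,0.12],"xyz": [-16,70,-95],"gripper": 1}
    - {"dr": [0,0,0.19],"xyz": [-26,110,-95],"gripper": 1}
    - {"dr": [0,0,0.25],"xyz": [-35,150,-95],"gripper": 1}
    - {"dr": [0,0,0.2686],"xyz": [-44,185,-95],"gripper": 1}
    - {"dr": [0,0,0.2686],"xyz": [-48,202,-95],"gripper": 1}
    - {"dr": [0,0,0.2686],"xyz": [-49.4,208.6,-95],"gripper": 1}
    - {"dr": [0,0,0.2686],"xyz": [-49.4,208.6,-95],"gripper": 1}
    - {"dr": [0,0,0.2686],"xyz": [-49.4,208.6,-95],"gripper": 1}

```text
clock: 5.25
tool_pos: [485.2, 39.8, 99.2]
orientation: [-3.141, -0.004, 0.0]
force: [0.9, -0.8, -3.5]
finger_gap: 47.7
gripper_force: 62.5
```

```bash
python3 look.py w2; python3 -c "
from h import *
f=cv2.imread('pics/w2.png');cv2.imwrite('pics/w2b.png',cv2.resize(f[0:330,120:520],None,fx=1.8,fy=1.8,interpolation=cv2.INTER_CUBIC))"
```

```text
5.25 [485.2  39.8  99.2] [[1.0, 0.003, -0.0], [0.003, -1.0, 0.0], [-0.0, -0.0, -1.0]] [ 0.9 -0.8 -3.5] 47.671528809344714
rack 0.73 [318. 195.] [481.9  39.4] [ 88.6 202.6] 90.0
rack 0.65 [624. 365.] [ 366.2 -171.2] [44.9 34.6] 14.0
jig 0.73 [345.  34.] [532.5  34.8] [158.2 108.7] 0.1
rack_centre 0.92 [320. 276.] [433.   38.1  21. ]
stop_face 0.82 [330.  39.] [588.3  33.8  42. ]
```

View pics/w2b.png

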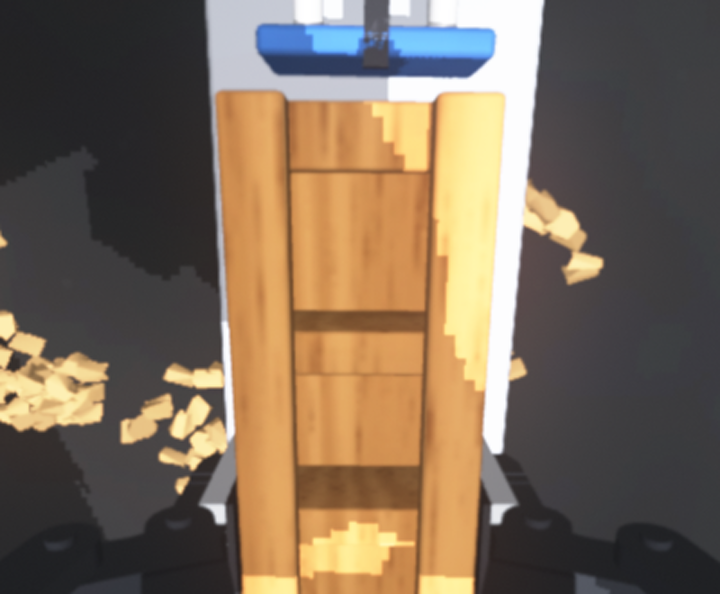

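The wrist view shows the rack held square with its front end at crop row 92. The stop is at rows 25–75, columns 257–495, and the plate edges are at columns 206 and 543 on row 0. I'll compare the lateral centres of the rack and the jig in this one image.

```bash
python3 - <<'E'
from h import *
m=eyes.camera_model('wrist'); print('cam',ray(m,(320,200))[0].round(1))
c=lambda p:(119.7+p[0]/1.8,p[1]/1.8-.2)
f=cv2.imread('pics/w2.png').astype(int)
for row in (3,8,18,24,32,45):
    r=f[row]; g=r.sum(1); wh=np.where((r.min(1)>110))[0]; bl=np.where((r[:,0]-r[:,2])>70)[0]; br=np.where((r[:,2]-r[:,0]>50))[0]
    br=br[(br>200)&(br<440)]
    for n,a,z in (('plate',wh,22),('stop',bl,60)):
        a=a[(a>200)&(a<460)]
        if len(a)>5: print(row,n,a[0],a[-1],at_z(m,(a[0],row),z).round(1)[:2],at_z(m,(a[-1],row),z).round(1)[:2])
# rack top held: top z = unknown ~ tool z-5+42
z=99.2-5.2+42
for row in (53,60,80,120,160):
    r=f[row]; a=np.where((r[:,2]-r[:,0]>50))[0]; a=a[(a>225)&(a<410)]
    if len(a): print(row,'rack',a[0],a[-1],at_z(m,(a[0],row),z).round(1),at_z(m,(a[-1],row),z).round(1))
for p in [(258,45),(494,45)]: print('stop top',at_z(m,c(p),60).round(1))
E
sed -n 1,1p /dev/null
```

```text
cam [556.5  39.9 240.3]
3 plate 234 421 [610.   88.9] [610.3 -19.2]
8 plate 234 421 [607.4  89.1] [607.7 -19.5]
18 plate 235 420 [602.2  88.9] [602.5 -19.4]
18 stop 263 394 [594.3  66.8] [594.5   3.5]
24 plate 235 420 [599.   89.1] [599.4 -19.6]
24 stop 263 394 [591.7  67. ] [591.9   3.3]
32 plate 236 419 [594.8  88.8] [595.1 -19.5]
32 stop 344 391 [588.4  27.5] [588.4   4.5]
45 plate 236 418 [587.8  89.3] [588.1 -19.5]
53 rack 240 399 [569.4  62.5 136. ] [569.5  16.8 136. ]
60 rack 240 399 [567.5  62.6 136. ] [567.7  16.7 136. ]
80 rack 241 398 [562.1  62.7 136. ] [562.2  16.6 136. ]
120 rack 244 395 [550.6  62.5 136. ] [550.8  16.6 136. ]
160 rack 246 392 [538.4  62.6 136. ] [538.5  16.8 136. ]
stop top [591.4  67.   60. ]
stop top [591.6   3.2  60. ]
```

Request:
step_arm:
  motion:
    - {"dr": [0,0,0],"xyz": [0,5,15],"gripper": 1}
    - {"dr": [0,0,0],"xyz": [0,5,35],"gripper": 1}
    - {"dr": [0,0,0],"xyz": [0,5,50],"gripper": 1}
    - {"dr": [0,0,0],"xyz": [0,5,54],"gripper": 1}
    - {"dr": [0,0,0],"xyz": [0,5,54],"gripper": 1}

```text
clock: 6.05
tool_pos: [485.0, 34.3, 45.0]
orientation: [3.141, 0.005, -0.002]
force: [0.2, 0.4, -1.8]
finger_gap: 47.6
gripper_force: 62.5
```

```bash
python3 look.py w3; python3 -c "
from h import *
m=eyes.camera_model('wrist')
f=cv2.imread('pics/w3.png').astype(int)
print('cam',ray(m,(320,200))[0].round(1))
for row in (3,10,20,30,40,50):
    r=f[row]; wh=np.where((r.min(1)>110))[0]; bl=np.where((r[:,0]-r[:,2])>70)[0]
    for n,a,z in (('plate',wh,22),('stop',bl,60)):
        a=a[(a>160)&(a<500)]
        if len(a)>5: print(row,n,at_z(m,(a[0],row),z).round(1)[:2],at_z(m,(a[-1],row),z).round(1)[:2])
v=cv2.resize(f[0:330,120:520].astype(np.uint8),None,fx=1.8,fy=1.8,interpolation=cv2.INTER_CUBIC)
for sx in (-60,60):
  for sy in(-33.5,33.5):
    for z in(22,34):
      p=(proj(m,[505+sx,34.9+sy,z])[0]-[120,0])*1.8; cv2.circle(v,tuple(int(a) for a in p),3,(255,0,255),-1)
cv2.imwrite('pics/w3b.png',v)"
```

```text
6.05 [485.   34.3  45. ] [[1.0, 0.003, -0.001], [0.003, -1.0, -0.001], [-0.001, 0.001, -1.0]] [ 0.2  0.4 -1.8] 47.625950046760266
rack 0.86 [320. 192.] [502.  34.] [ 64.8 147. ] 89.8
jig 0.6 [302.  55.] [530.5  35.8] [109.1 134.8] 89.9
rack_centre 0.56 [321. 274.] [464.5  32.9  21. ]
rack_seat 0.18 [321. 252.] [478.   32.8  22. ]
stop_face 0.7 [318.  10.] [589.4  34.8  42. ]
cam [556.8  34.4 187.2]
3 plate [597.4  89. ] [597.7 -19. ]
3 stop [588.3  42.4] [588.3   5.4]
10 plate [594.7  89.3] [595.  -19.3]
10 stop [586.2  41.8] [586.2   7.2]
20 plate [590.7  89.2] [591.  -19.3]
30 plate [586.7  89.2] [587.  -19.3]
40 plate [582.7  89.2] [583.  -19.3]
50 plate [578.5  89.6] [578.8 -19.3]
```

View pics/w3b.png

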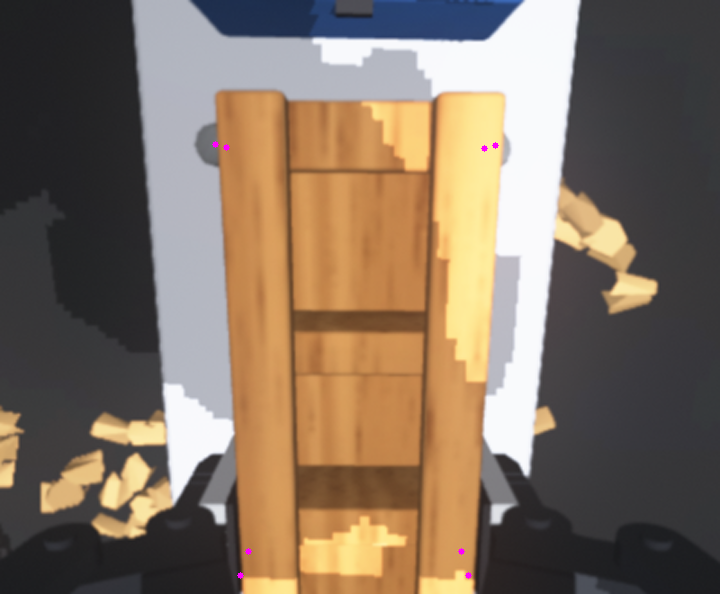

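Request:
step_arm:
  motion:
    - {"dr": [0,0,0],"xyz": [0,-1,3],"gripper": 1}
    - {"dr": [0,0,0],"xyz": [0,-1,7],"gripper": 1}
    - {"dr": [0,0,0],"xyz": [0,-1,11],"gripper": 1}
    - {"dr": [0,0,0],"xyz": [0,-1,14],"gripper": 1}
    - {"dr": [0,0,0],"xyz": [0,-1,15.5],"gripper": 1}
    - {"dr": [0,0,0],"xyz": [0,-1,16],"gripper": 1}
    - {"dr": [0,0,0],"xyz": [0,-1,16],"gripper": 1}

```text
clock: 7.05
tool_pos: [485.3, 35.2, 29.3]
orientation: [3.142, 0.004, -0.0]
force: [-0.0, 0.0, -0.8]
finger_gap: 47.7
gripper_force: 62.5
```

Request:
step_arm:
  motion:
    - {"dr": [0,0,0],"xyz": [0,0,0.5],"gripper": 1}
    - {"dr": [0,0,0],"xyz": [0,0,1],"gripper": 1}
    - {"dr": [0,0,0],"xyz": [0,0,1],"gripper": 1}

```text
clock: 7.35
tool_pos: [485.2, 35.2, 28.3]
orientation: [-3.142, -0.004, -0.0]
force: [-0.4, -0.7, -2.0]
finger_gap: 47.6
gripper_force: 62.5
```

Request:
step_arm:
  motion:
    - {"dr": [0,0,0],"xyz": [0,0,0.4],"gripper": 1}
    - {"dr": [0,0,0],"xyz": [0,0,0.8],"gripper": 1}
    - {"dr": [0,0,0],"xyz": [0,0,0.8],"gripper": 1}

```text
clock: 7.65
tool_pos: [485.3, 35.2, 27.6]
orientation: [-3.142, -0.004, -0.0]
force: [-0.7, 0.6, -1.2]
finger_gap: 47.7
gripper_force: 62.7
```

Request:
step_arm:
  motion:
    - {"dr": [0,0,0],"xyz": [0,0,0.3],"gripper": 1}
    - {"dr": [0,0,0],"xyz": [0,0,0.6],"gripper": 1}
    - {"dr": [0,0,0],"xyz": [0,0,0.6],"gripper": 1}

```text
clock: 7.95
tool_pos: [485.3, 35.3, 27.6]
orientation: [-3.142, -0.004, -0.001]
force: [-4.0, 0.6, 5.3]
finger_gap: 47.9
gripper_force: 63.5
```

Request:
step_arm:
  motion:
    - {"dr": [0,0,0],"xyz": [1,0,0],"gripper": 1}
    - {"dr": [0,0,0],"xyz": [3,0,0],"gripper": 1}
    - {"dr": [0,0,0],"xyz": [5,0,0],"gripper": 1}
    - {"dr": [0,0,0],"xyz": [7,0,0],"gripper": 1}
    - {"dr": [0,0,0],"xyz": [9,0,0],"gripper": 1}
    - {"dr": [0,0,0],"xyz": [11,0,0],"gripper": 1}
    - {"dr": [0,0,0],"xyz": [13,0,0],"gripper": 1}
    - {"dr": [0,0,0],"xyz": [14,0,0],"gripper": 1}
    - {"dr": [0,0,0],"xyz": [14,0,0],"gripper": 1}

```text
clock: 8.85
tool_pos: [497.8, 34.8, 27.6]
orientation: [3.141, 0.004, -0.004]
force: [-9.0, -1.2, 11.3]
finger_gap: 47.8
gripper_force: 64.0
```

Request:
step_arm:
  motion:
    - {"dr": [0,0,0],"xyz": [1,0,0],"gripper": 1}
    - {"dr": [0,0,0],"xyz": [2,0,0],"gripper": 1}
    - {"dr": [0,0,0],"xyz": [3,0,0],"gripper": 1}
    - {"dr": [0,0,0],"xyz": [4,0,0],"gripper": 1}
    - {"dr": [0,0,0],"xyz": [5,0,0],"gripper": 1}
    - {"dr": [0,0,0],"xyz": [6,0,0],"gripper": 1}
    - {"dr": [0,0,0],"xyz": [7,0,0],"gripper": 1}
    - {"dr": [0,0,0],"xyz": [8,0,0],"gripper": 1}
    - {"dr": [0,0,0],"xyz": [8,0,0],"gripper": 1}

```text
clock: 9.75
tool_pos: [504.0, 34.7, 27.5]
orientation: [3.141, 0.004, -0.009]
force: [-13.1, 1.3, 17.2]
finger_gap: 47.8
gripper_force: 64.5
```

```bash
python3 look.py w4 | head -1; python3 -c "
from h import *
w=cv2.imread('pics/w4.png'); s=eyes.grab_frame('scene'); t=eyes.grab_frame('top')
a=cv2.resize(w[0:220,160:480],(640,440))
b=cv2.resize(s[175:235,290:385],None,fx=4,fy=4,interpolation=cv2.INTER_CUBIC); c=cv2.resize(t[155:195,305:355],None,fx=6,fy=6,interpolation=cv2.INTER_CUBIC)
v=np.zeros((600,740,3),np.uint8); v[:240,:380]=b; v[:240,400:700]=c; v[245:595,:560]=cv2.resize(w[0:200,160:480],(560,350)); cv2.imwrite('pics/v4.png',v)"
```

```text
9.75 [504.   34.7  27.5] [[1.0, 0.002, -0.006], [0.002, -1.0, -0.001], [-0.006, 0.001, -1.0]] [-13.1   1.3  17.2] 47.79319082917374
```

View pics/v4.png

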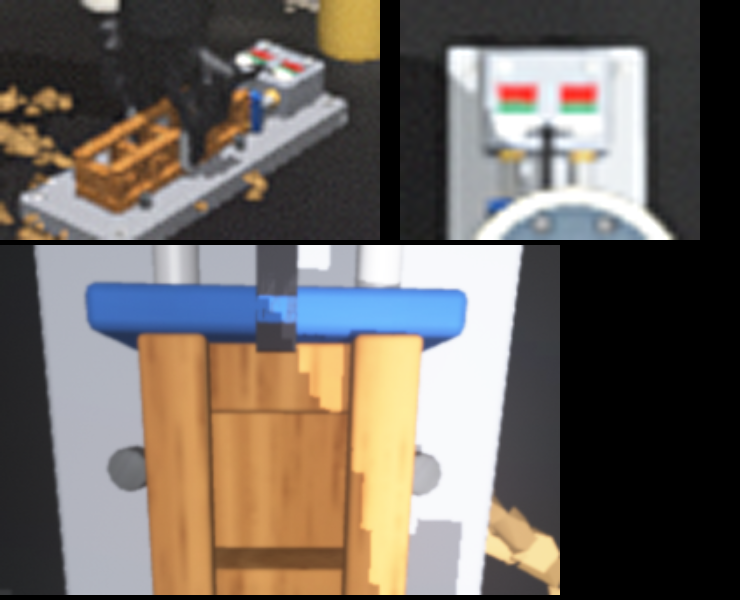

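The rack end is now just at the blue stop (wrist crop, row 335). In the top crop the pointer bar at (545,130) is still in the white, below green at row 105. The down-force has grown, so I'll ease it and then push slowly.

Request:
step_arm:
  motion:
    - {"dr": [0,0.002,0],"xyz": [0,0,-0.5],"gripper": 1}
    - {"dr": [0,0.004,0],"xyz": [0,0,-1],"gripper": 1}
    - {"dr": [0,0.004,0],"xyz": [0.5,0,-1],"gripper": 1}
    - {"dr": [0,0.004,0],"xyz": [1,0,-1],"gripper": 1}
    - {"dr": [0,0.004,0],"xyz": [1.5,0,-1],"gripper": 1}
    - {"dr": [0,0.004,0],"xyz": [2,0,-1],"gripper": 1}
    - {"dr": [0,0.004,0],"xyz": [2,0,-1],"gripper": 1}

```text
clock: 10.85
tool_pos: [506.1, 34.8, 27.6]
orientation: [3.141, 0.003, -0.003]
force: [-10.3, 0.5, 8.6]
finger_gap: 47.6
gripper_force: 63.7
```

Request:
step_arm:
  motion:
    - {"dr": [0,0,0],"xyz": [0.7,0,0],"gripper": 1}
    - {"dr": [0,0,0],"xyz": [1.4,0,0],"gripper": 1}
    - {"dr": [0,0,0],"xyz": [2.1,0,0],"gripper": 1}
    - {"dr": [0,0,0],"xyz": [2.8,0,0],"gripper": 1}
    - {"dr": [0,0,0],"xyz": [3.5,0,0],"gripper": 1}
    - {"dr": [0,0,0],"xyz": [4,0,0],"gripper": 1}
    - {"dr": [0,0,0],"xyz": [4,0,0],"gripper": 1}

```text
clock: 11.55
tool_pos: [508.9, 34.7, 27.5]
orientation: [3.141, 0.003, -0.006]
force: [-13.8, 1.2, 11.7]
finger_gap: 48.0
gripper_force: 64.0
```

```bash
python3 look.py w5 | head -1
```

```text
11.55 [508.9  34.7  27.5] [[1.0, 0.002, -0.004], [0.002, -1.0, -0.001], [-0.004, 0.001, -1.0]] [-13.8   1.2  11.7] 47.99422094696966
```

Request:
step_arm:
  motion:
    - {"dr": [0,0.002,0],"xyz": [0.7,0,-0.3],"gripper": 1}
    - {"dr": [0,0.003,0],"xyz": [1.4,0,-0.3],"gripper": 1}
    - {"dr": [0,0.003,0],"xyz": [2.1,0,-0.3],"gripper": 1}
    - {"dr": [0,0.003,0],"xyz": [2.8,0,-0.3],"gripper": 1}
    - {"dr": [0,0.003,0],"xyz": [3.5,0,-0.3],"gripper": 1}
    - {"dr": [0,0.003,0],"xyz": [4.2,0,-0.3],"gripper": 1}
    - {"dr": [0,0.003,0],"xyz": [5,0,-0.3],"gripper": 1}
    - {"dr": [0,0.003,0],"xyz": [5,0,-0.3],"gripper": 1}

```text
clock: 12.65
tool_pos: [512.6, 34.6, 27.6]
orientation: [3.14, 0.003, -0.006]
force: [-17.5, 2.6, 13.8]
finger_gap: 48.0
gripper_force: 64.2
```

```bash
cat > mon.py <<'E'
from h import *
import sys
s=ctrl.observe(); print(s['clock'],s['tool_pos'].round(2),R.from_rotvec(s['orientation']).as_matrix()[:,0].round(4),s['force'].round(1))
w=eyes.grab_frame('wrist'); mw=eyes.camera_model('wrist'); t=eyes.grab_frame('top'); m=eyes.camera_model('top')
cv2.imwrite(f'pics/w{sys.argv[1]}.png',w); cv2.imwrite(f'pics/t{sys.argv[1]}.png',t)
for r in nets.landmark_of('stop_face','wrist')+[]: print(round(r['p'],2),at_z(mw,r['point'],42).round(1))
eyes
# top-camera scale: column profiles through scale
for c in range(316,345,2): pass
print('mm/px top', (at_z(m,(330,170),56)-at_z(m,(330,180),56))[0]/10)
v=np.zeros((580,760,3),np.uint8); v[:,:380]=cv2.resize(t[158:187,320:339],(380,580),interpolation=cv2.INTER_CUBIC)
v[:300,380:]=cv2.resize(w[0:150,225:415],(380,300)); cv2.imwrite(f'pics/v{sys.argv[1]}.png',v)
E
python3 mon.py 6
```

```text
12.65 [512.62  34.62  27.56] [ 1.      0.0016 -0.0035] [-17.5   2.6  13.8]
0.74 [598.9  34.6  42. ]
mm/px top 3.363758575493648
```

View pics/v6.png

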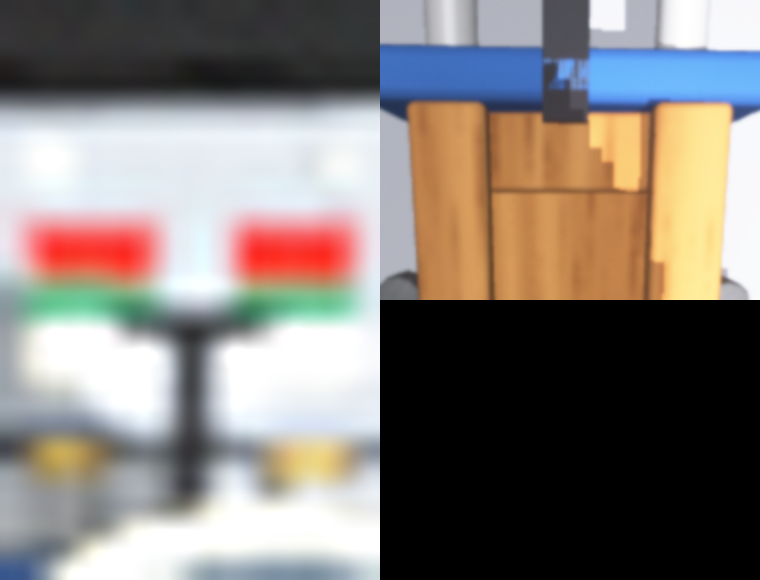

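In the top crop the pointer bar is at row 325, just under the white/green border at row 320, so the stop is at about 7 mm. It needs about 5 mm more to reach mid-green.

Request:
step_arm:
  motion:
    - {"dr": [0,0.001,0],"xyz": [0.7,0,-0.2],"gripper": 1}
    - {"dr": [0,0.002,0],"xyz": [1.4,0,-0.4],"gripper": 1}
    - {"dr": [0,0.003,0],"xyz": [2.1,0,-0.5],"gripper": 1}
    - {"dr": [0,0.003,0],"xyz": [2.8,0,-0.5],"gripper": 1}
    - {"dr": [0,0.003,0],"xyz": [3.5,0,-0.5],"gripper": 1}
    - {"dr": [0,0.003,0],"xyz": [4.2,0,-0.5],"gripper": 1}
    - {"dr": [0,0.003,0],"xyz": [4.9,0,-0.5],"gripper": 1}
    - {"dr": [0,0.003,0],"xyz": [5.4,0,-0.5],"gripper": 1}
    - {"dr": [0,0.003,0],"xyz": [5.8,0,-0.5],"gripper": 1}
    - {"dr": [0,0.003,0],"xyz": [5.8,0,-0.5],"gripper": 1}

```text
clock: 13.8
tool_pos: [516.9, 34.5, 27.6]
orientation: [3.14, 0.002, -0.005]
force: [-20.5, 4.0, 15.1]
finger_gap: 47.4
gripper_force: 64.3
```

```bash
python3 mon.py 7; python3 -c "
import cv2
for n in '67':
    t=cv2.imread(f'pics/t{n}.png'); print(n,t[166:180,327:333].min(2).mean(1).round().tolist(), t[166:180,330].tolist(), t[166:180,326].tolist())"
```

```text
13.8 [516.9   34.53  27.55] [ 1.      0.0012 -0.0035] [-20.5   4.   15.1]
0.72 [602.2  34.7  42. ]
mm/px top 3.363758575493648
6 [228.0, 228.0, 225.0, 193.0, 174.0, 185.0, 204.0, 116.0, 92.0, 191.0, 199.0, 195.0, 192.0, 159.0] [[241, 235, 229], [242, 237, 229], [243, 237, 228], [246, 240, 230], [250, 243, 231], [253, 247, 236], [255, 251, 241], [168, 158, 149], [78, 76, 73], [153, 146, 142], [175, 166, 163], [174, 165, 160], [177, 168, 162], [141, 133, 128]] [[241, 235, 227], [243, 237, 227], [228, 218, 232], [127, 124, 245], [47, 52, 251], [70, 87, 241], [130, 172, 156], [104, 137, 69], [149, 151, 142], [255, 255, 255], [255, 255, 255], [255, 255, 255], [255, 251, 246], [204, 192, 182]]
7 [228.0, 227.0, 224.0, 192.0, 177.0, 170.0, 103.0, 93.0, 192.0, 199.0, 198.0, 194.0, 192.0, 154.0] [[241, 235, 228], [241, 235, 229], [242, 237, 227], [246, 239, 229], [254, 247, 235], [250, 243, 231], [154, 146, 138], [106, 100, 94], [162, 156, 150], [176, 169, 164], [172, 165, 158], [171, 163, 157], [175, 167, 160], [138, 130, 126]] [[241, 235, 228], [243, 236, 225], [228, 217, 232], [126, 123, 244], [49, 57, 251], [61, 77, 241], [59, 72, 135], [122, 134, 102], [255, 255, 255], [255, 255, 255], [255, 255, 255], [255, 255, 255], [246, 241, 235], [164, 154, 147]]
```

View pics/v7.png

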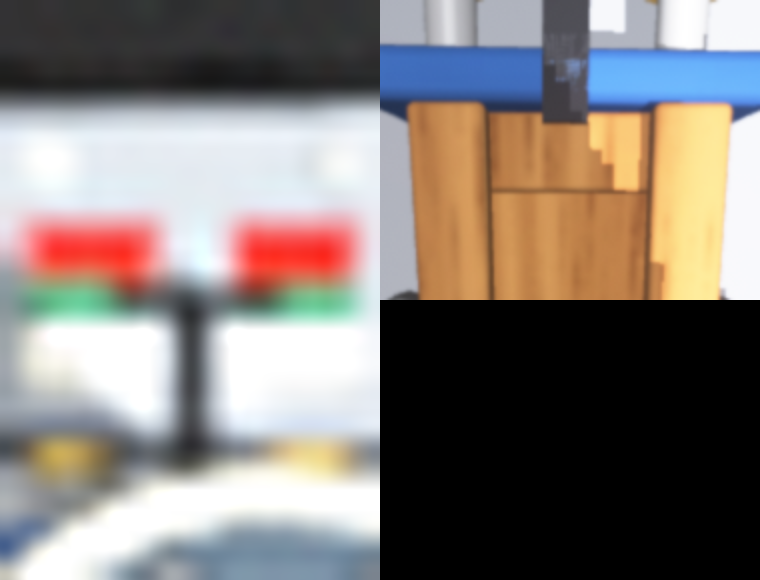

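The pointer bar is now at row 297, inside the green band (about rows 278–320), so the stop is at roughly 11–12 mm. I'll hold there.

Request:
step_arm:
  motion:
    - {"dr": [0,0,0],"xyz": [0,0,0],"gripper": 1}
    - {"dr": [0,0,0],"xyz": [0,0,0],"gripper": 1}
    - {"dr": [0,0,0],"xyz": [0,0,0],"gripper": 1}
    - {"dr": [0,0,0],"xyz": [0,0,0],"gripper": 1}
    - {"dr": [0,0,0],"xyz": [0,0,0],"gripper": 1}
    - {"dr": [0,0,0],"xyz": [0,0,0],"gripper": 1}
    - {"dr": [0,0,0],"xyz": [0,0,0],"gripper": 1}
    - {"dr": [0,0,0],"xyz": [0,0,0],"gripper": 1}
    - {"dr": [0,0,0],"xyz": [0,0,0],"gripper": 1}
    - {"dr": [0,0,0],"xyz": [0,0,0],"gripper": 1}
    - {"dr": [0,0,0],"xyz": [0,0,0],"gripper": 1}
    - {"dr": [0,0,0],"xyz": [0,0,0],"gripper": 1}

```text
clock: 15.15
tool_pos: [516.9, 34.6, 27.5]
orientation: [3.14, 0.002, -0.005]
force: [-21.5, 2.9, 14.9]
finger_gap: 47.9
gripper_force: 64.3
```

Request:
step_arm:
  motion:
    - {"dr": [0,0,0],"xyz": [0,0,0],"gripper": 1}
    - {"dr": [0,0,0],"xyz": [0,0,0],"gripper": 1}
    - {"dr": [0,0,0],"xyz": [0,0,0],"gripper": 1}
    - {"dr": [0,0,0],"xyz": [0,0,0],"gripper": 1}
    - {"dr": [0,0,0],"xyz": [0,0,0],"gripper": 1}
    - {"dr": [0,0,0],"xyz": [0,0,0],"gripper": 1}
    - {"dr": [0,0,0],"xyz": [0,0,0],"gripper": 1}
    - {"dr": [0,0,0],"xyz": [0,0,0],"gripper": 1}
    - {"dr": [0,0,0],"xyz": [0,0,0],"gripper": 1}
    - {"dr": [0,0,0],"xyz": [0,0,0],"gripper": 1}
    - {"dr": [0,0,0],"xyz": [0,0,0],"gripper": 1}
    - {"dr": [0,0,0],"xyz": [0,0,0],"gripper": 1}

```text
clock: 16.35
tool_pos: [516.9, 34.6, 27.5]
orientation: [3.14, 0.002, -0.005]
force: [-20.5, 3.4, 14.9]
finger_gap: 47.6
gripper_force: 64.3
```

Request:
step_arm:
  motion:
    - {"dr": [0,0,0],"xyz": [0,0,0],"gripper": 1}
    - {"dr": [0,0,0],"xyz": [0,0,0],"gripper": 1}
    - {"dr": [0,0,0],"xyz": [0,0,0],"gripper": 1}
    - {"dr": [0,0,0],"xyz": [0,0,0],"gripper": 1}
    - {"dr": [0,0,0],"xyz": [0,0,0],"gripper": 1}
    - {"dr": [0,0,0],"xyz": [0,0,0],"gripper": 1}
    - {"dr": [0,0,0],"xyz": [0,0,0],"gripper": 1}
    - {"dr": [0,0,0],"xyz": [0,0,0],"gripper": 1}
    - {"dr": [0,0,0],"xyz": [0,0,0],"gripper": 1}
    - {"dr": [0,0,0],"xyz": [0,0,0],"gripper": 1}
    - {"dr": [0,0,0],"xyz": [0,0,0],"gripper": 1}
    - {"dr": [0,0,0],"xyz": [0,0,0],"gripper": 1}

```text
clock: 17.55
tool_pos: [516.9, 34.5, 27.6]
orientation: [3.14, 0.002, -0.005]
force: [-21.2, 3.0, 15.2]
finger_gap: 47.6
gripper_force: 64.3
```

```bash
python3 mon.py 8; python3 -c "
import cv2
for n in '78':
    t=cv2.imread(f'pics/t{n}.png'); print(n,t[166:180,327:333].min(2).mean(1).round().tolist())"
```

```text
17.55 [516.9   34.55  27.57] [ 1.      0.0012 -0.0034] [-21.2   3.   15.2]
0.86 [602.1  35.6  42. ]
mm/px top 3.363758575493648
7 [228.0, 227.0, 224.0, 192.0, 177.0, 170.0, 103.0, 93.0, 192.0, 199.0, 198.0, 194.0, 192.0, 154.0]
8 [227.0, 227.0, 224.0, 194.0, 176.0, 169.0, 103.0, 93.0, 192.0, 200.0, 198.0, 194.0, 191.0, 154.0]
```

The arm held steady for 3.7 s and the pointer didn't move, so I'm handing it in.

```bash
python3 -c "
from station import ctrl
print(ctrl.close_job())"
```

```text
the job is handed in; nothing more can be done
None
```

The rack is on the jig plate between the pins, pressed about 11–12 mm into the stop with the pointer mid-green; it held there unmoved for over 3.5 s, and I handed in with it still gripped and pressed (the jig force readings look normal, but the verdict wasn't shown to me).

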